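# Load the trim-saw clamp with the slab from the stone carousel

## Robot

A 6-joint arm with a two-finger parallel gripper is mounted at the origin on a cart in front of the work surface, level with it; the furniture and walls round the work are solid. World frame = base frame: x ahead of the robot, y to its left, z up, the work surface at z = 0. Lengths are in m, angles in degrees, forces in N, time in s.
With the tool pointing down it reaches from about 0.325 to 0.775 m from the base axis. Payload 5.5 kg.
Tool frame: the origin (TCP) lies at the centre of the arm's flange, where the gripper is bolted on; the fingertips stand 182 mm ahead of it and the grasp point (between the pads) lies 163 mm ahead of it; z points along the fingers, y is the line along which they close (so a half turn about z gives the same grasp; the last joint's range is limited). The gripper opens to 88 mm and grips with 3 to 60 N. Pads are 20 mm wide; open, the fingers measure 115 mm over their backs; the gripper's body (75 mm by 178 mm) begins 61 mm behind the grasp point.
Start: joints at [72.038, 5.22, 70.514, -0, 104.267, -3.249], TCP at [0.152, 0.58, 0.405] pointing down, gripper open.
Joint ranges: [-164.24, 164.24], [-49.07, 125.15], [9.68, 141.18], [-86.29, 266.29], [3.28, 154.24], [-151.56, 151.56]. Speed limits (degrees/s): [147.25, 147.25, 172.46, 180, 180, 180].

## Interface

Orientations are given as [roll, pitch, yaw] about the fixed x, y, z axes, in that order (R = Rz(yaw) Ry(pitch) Rx(roll)).
In Python, from station import r gives the robot as it stands. The module is installed in compiled form; this text tells all that it offers. Calls block until the motion is done:
- r.reach(position, orientation): joint-space move of the TCP to a pose.
- r.servo_line(position, rotation=None, speed=0.15): straight line of the TCP; rotation=None keeps the orientation; speed is the mean speed in m/s.
- r.move_joints(angles): joint-space move.
- r.let_go() and r.grab(squeeze=None): open the fingers fully, or close them until they stop; squeeze is the grip in N (None keeps the last).
- r.wait(seconds).
- r.inverse_kinematics(position, orientation): joint angles nearest the present ones, or None.
- r.sense(): the state.
- r.snapshot(name): name is "side" or "top"; returns a dict with "frame" (384x512x3 uint8, red, green, blue), "fx", "fy", "cx", "cy" (pixels), "R" (3x3) and "t" (3): a world point X has camera coordinates R X + t. Camera axes: x right, y down, z forward; pixel columns grow to the right and rows downward; lengths in m; the calibration is good to about 2 mm. A picture is of the moment at which its call begins. There is no depth.
A pose or a line that the arm cannot do raises r.IKError and nothing moves.
- r.hand_in(): hands the job in; it is judged then, once.
The state is a dict: "clock": time; "joints": joint angles; "joint_vel": joint speeds; "joint_torque": joint torques, N m; "tcp_pos": TCP position; "orientation": TCP orientation; "contact_force": force on the tool from outside, world axes, zero at the start; "torque": the same for the moment, N m; "opening": finger opening in m; "gripper_force": force on a finger pad.
Only numpy, scipy, OpenCV 4.12 (cv2) and the standard library are available. Lean on these libraries where they do the work, as an engineer would, in place of code of your own. Each camera call takes 0.05 s, during which the arm holds its last target. There are 200 camera calls.

## Task

Please load the trim-saw clamp: turn the stone carousel until the flat sawn slab with red-brown bands stands in the opening of its clear cover, lift the slab out and lay it flat on the clamp's wooden bed, in line with the strap and with one end well under the strap's toe. Then screw the brass wing nut down clockwise, a short arc at a time between the cheeks, until the strap grips the slab firmly. Leave the two rough stones in the carousel and do not disturb the jar or the marker.

Things in the scene. Friction and masses are not known exactly. Their poses are not given: they have to be found in the camera images.
- jasper_slab: The workpiece: flat sawn stone slab with red-brown bands and a wavy outline, 54 x 71 x 7.5 mm, 0.07 kg, stiff and flat on both faces. Origin: centre of its underside; x across its 54 mm width (grasp there, near the middle), y along its 71 mm length. It starts in the carousel somewhere under the cover, its length pointing outward from the centre.
- rough_1: Big grey-white rough stone, 42 x 59 x 24 mm, in another bay. Not needed; stays in the carousel. Origin: centre of its underside.
- rough_2: Smaller rough stone, a lump with red-brown bands, 40 x 44 x 20 mm, in the third bay. Not needed; stays in the carousel. Origin: centre of its underside.
- carousel: Fixed grey pedestal foot and clear cover of the stone carousel. Origin: on the vertical axis of the carousel, at the worktop. The clear flat cover (radius 90 mm, 114 to 118 mm above the worktop, black cap to 128 mm at the centre) covers all but a sector of 62 degrees either side of the foot's -x direction: stones can be taken out only there.
- turntable: Plywood turntable of the carousel, radius 124 mm; turns both ways about the carousel's axis (light friction, about 1 N at the pins; stays where left). Origin on the axis at the disc's underside, top 7 mm above. Three dividers 18 mm high, at 60, 180 and 300 degrees from its own x axis, part three bays: slab at 0, grey stone at 120, banded lump at 240 degrees; bead 5 mm high at radius 93 to 99 mm round the bays.
- carousel_opening (a point): Point on the top face of the turntable (76 mm above the worktop) in the middle of the cover's opening, 55 mm from the carousel's axis, where the slab's centre should come to. Fixed; x points from here to the axis.
- saw_clamp: Fixed trim-saw clamp, blue. Origin at the worktop under the wing nut's vertical axis; -x points along the strap to its toe. Two upright cheeks, 8 mm thick, run along x from -28 to 70 mm with inner faces at y = -32 and 32 mm; heel wall at x = 57 to 71 mm; cheeks are 72 mm, heel wall 64 mm high over the worktop. Wooden bed at x = -152 to -32 mm, 74 mm wide, top 22 mm above the worktop.
- clamp_bed (a point): Point on top of the wooden bed (22 mm above the worktop) straight below the front edge of the strap's toe, on the strap's centre line. Axes as the clamp's: x points back to the nut. The slab should lie on the bed with its centre about 10 mm in front (-x) of this point, its length along x, so that about 25 mm of it is under the toe. The cheeks start 52 mm behind this point.
- clamp_strap: Flat steel strap, moves only up and down, follows the wing nut (8 mm per full turn). Its front arm, the toe, 36 mm wide and 50 mm long, reaches out of the cheeks over the bed (fingers holding the slab by its 54 mm sides pass beside it); soft rubber pad below its end. Origin: on the nut's axis, at the height of the pad's underside. With the nut fully up that is 12.5 mm above the bed, 5 mm above a slab.
- wing_nut (a joint): Angle of the wing nut, rad; 0 fully up, grows clockwise from above (screwing down), 1.27 mm per rad, end stop at 5.2. The strap meets the slab near 3.9, then presses about 25 N more per rad; firm from about 4.3 up to the stop. Friction about 0.06 N m; stays where left. Turn it in arcs, letting go and taking the wings again; inside the cheeks fingers can open wide only lengthwise of the clamp.
- nut_wings (a point): On the wing nut's axis, in its two upright wings. x runs along the wings, y through their thickness, both turn with the nut; at angle 0 x is the clamp's y. Brass wings: 54 mm tip to tip, 8 mm thick, from 13 mm below to 8 mm above this point; the strap's top is 22 mm below it (at angle 0 the point is 69 mm above the worktop). The hub under the wings, 25 mm thick at the foot, ends 11 mm below this point. Pinch the wings through the thickness, above the hub.
- marker: Red and white marker pen, 17 x 135 x 16 mm, lying on the blue notebook at the left; leave it. Origin: centre of its underside.
- jar_black: Pink powder jar with black lid, 52 mm across, 69 mm high, standing behind the work; leave it. Origin: centre of its underside.
- pin_a (a point): Top of the upright black finger pin on the turntable's rim at the end of the divider at 60 degrees, 112 mm from the axis: round knob 14 mm thick over its upper 18 mm on a 9 mm stem, top 63 mm above the disc (21 mm above the cover). Turns with the turntable; pinch or push it from above to turn the carousel.
- pin_b (a point): Top of the upright black finger pin on the turntable's rim at the end of the divider at 180 degrees, 112 mm from the axis: round knob 14 mm thick over its upper 18 mm on a 9 mm stem, top 63 mm above the disc (21 mm above the cover). Turns with the turntable; pinch or push it from above to turn the carousel.
- pin_c (a point): Top of the upright black finger pin on the turntable's rim at the end of the divider at 300 degrees, 112 mm from the axis: round knob 14 mm thick over its upper 18 mm on a 9 mm stem, top 63 mm above the disc (21 mm above the cover). Turns with the turntable; pinch or push it from above to turn the carousel.

How it is judged (in metres and radians):
On the way, in this order (a step that is already met when the one before it is completed fails the run):
1. the carousel is turned so that the slab lies in the opening of the cover (centre within 30 mm of its middle) (horizontal distance between jasper_slab and carousel_opening below 0.03 m and height (world z) of jasper_slab below 0.085 m and angular speed of turntable below 0.3 rad/s), for 0.2 s.
2. the slab lies flat on the clamp bed with its end under the toe, let go (x of jasper_slab in the frame of clamp_bed between -0.022 and 0.012 m and y of jasper_slab in the frame of clamp_bed between -0.012 and 0.012 m and z of jasper_slab in the frame of clamp_bed between -0.003 and 0.003 m and angle between the y axis of jasper_slab and the x axis of saw_clamp, either way round below 0.2 rad and angle between jasper_slab's own z axis and vertical below 0.06 rad and contact force between the fingers and jasper_slab below 0.2 N), for 0.2 s.
3. the wing nut is screwed down until the strap presses the slab with more than 5 N (x of jasper_slab in the frame of clamp_bed between -0.022 and 0.012 m and y of jasper_slab in the frame of clamp_bed between -0.012 and 0.012 m and z of jasper_slab in the frame of clamp_bed between -0.003 and 0.003 m and angle between the y axis of jasper_slab and the x axis of saw_clamp, either way round below 0.2 rad and angle between jasper_slab's own z axis and vertical below 0.06 rad and contact force between clamp_strap and jasper_slab above 5 N), for 0.2 s.
At the end, for the whole second after the job is handed in: The slab lies flat on the clamp bed, centre 22 mm before to 12 mm behind the toe's edge and within 12 mm of the strap's centre line, in line with it within 0.2 rad, pressed by the strap with more than 5 N, at rest; both rough stones are still on the turntable within the bays (all of step 3 and linear speed of jasper_slab below 0.01 m/s and horizontal distance between each of rough_1, rough_2 and carousel below 0.1 m and height (world z) of each of rough_1, rough_2 above 0.07 m); the robot touches nothing.
It fails at once if the jar or the marker is shifted by more than 30 mm (distance of any of marker, jar_black from where it was at the start of the episode above 0.03 m).
It also fails if it takes over 72 s, if anything falls off the work surface, if the arm or the gripper's body presses on something with over 40 N, if the wrist force passes 120 N, or if a joint passes its speed limit or range.

## Working session

There is one attempt and no reset: what is moved stays moved. The work goes in short steps, each a Python script; the robot and the scene stay as the last script left them, time stands still between calls to the robot, and variables do not carry over. Pictures are saved under pics/ and viewed, at most 10 in all, crops included, and the job is handed in when it is done.

```bash
mkdir -p pics; ls
cat > h.py <<'E'
import numpy as np, cv2
from station import r
def snap(cam,name=None):
    s=r.snapshot(cam)
    if name: cv2.imwrite(f'pics/{name}.png',s['frame'][:,:,::-1])
    return s
def ray(s,u,v,z):
    R=np.array(s['R']);t=np.array(s['t']);C=-R.T@t
    d=R.T@np.array([(u-s['cx'])/s['fx'],(v-s['cy'])/s['fy'],1])
    return C+d*(z-C[2])/d[2]
def proj(s,X):
    c=np.array(s['R'])@np.array(X)+np.array(s['t'])
    return s['cx']+s['fx']*c[0]/c[2],s['cy']+s['fy']*c[1]/c[2]
E
python3 - <<'E'
from h import *
a=snap('top','top0');b=snap('side','side0')
import pickle
pickle.dump((a,b),open('s0.pkl','wb'))
for s in(a,b): print(s['fx'],s['cx'],s['cy'],-np.array(s['R']).T@s['t'],np.array(s['R'])[2])
print(r.sense())
E
```

```text
pics
373.1415856772869 248.26065596588361 189.98098571850477 [0.37831754 0.19940843 1.31546653] [ 0.18279723 -0.00935056 -0.98310617]
386.69819021395915 254.4271356131018 189.55864318813008 [ 0.15065188 -0.75433967  0.68612611] [ 0.35442126  0.79575486 -0.49108021]
{'clock': 0.1, 'joints': array([ 7.20388722e+01,  5.25797011e+00,  7.05724460e+01,  2.57408869e-06,
        1.04268184e+02, -3.24842126e+00]), 'joint_vel': array([ 0.04058129, -0.03346207, -0.28937949,  0.00313065,  0.08571352,
       -0.01528664]), 'joint_torque': array([ 2.65730625e-03, -4.47858775e+01, -4.07571602e+01,  7.00820773e-02,
        2.84042914e-02, -9.83944710e-05]), 'tcp_pos': array([0.15239793, 0.58037421, 0.40365329]), 'orientation': array([-1.79901558e+02, -5.58971721e-03,  1.65287289e+02]), 'contact_force': array([ 0.20314641, -0.20156984,  0.5923881 ]), 'torque': array([-0.02520875,  0.05869847,  0.03100885]), 'gripper_force': 0.0, 'opening': 0.08824191823737129}
```

View pics/top0.png

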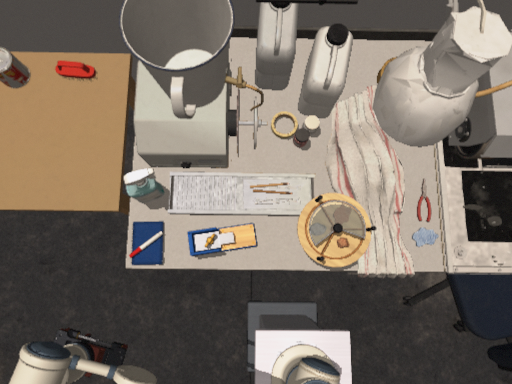

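View pics/side0.png

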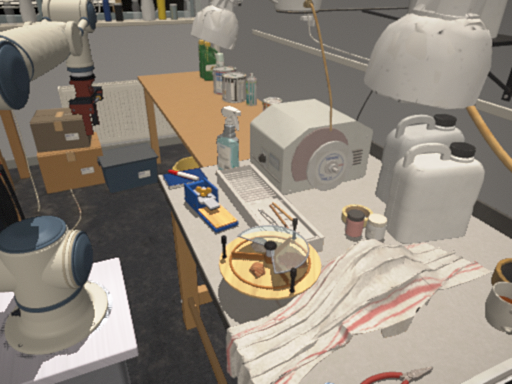

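The top view shows the carousel around (336,229) and the clamp around (222,240), with the marker at (147,245). I'll enlarge the work area next.

Run:
```python
from h import *
import pickle
a,b=pickle.load(open('s0.pkl','rb'))
f=a['frame'][180:275,180:380,::-1]
A=cv2.resize(f,None,fx=4,fy=4,interpolation=cv2.INTER_CUBIC)
cv2.imwrite('pics/c1.png',A)
f=b['frame'][170:305,160:335,::-1]
cv2.imwrite('pics/c2.png',cv2.resize(f,None,fx=4,fy=4,interpolation=cv2.INTER_CUBIC))
```

```text
(no output)
```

View pics/c1.png

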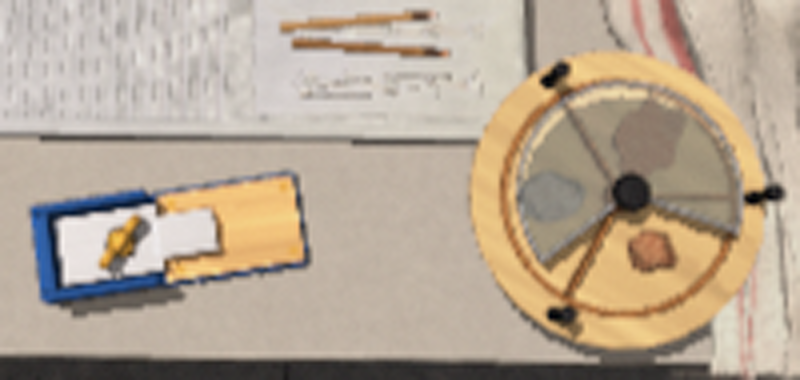

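View pics/c2.png

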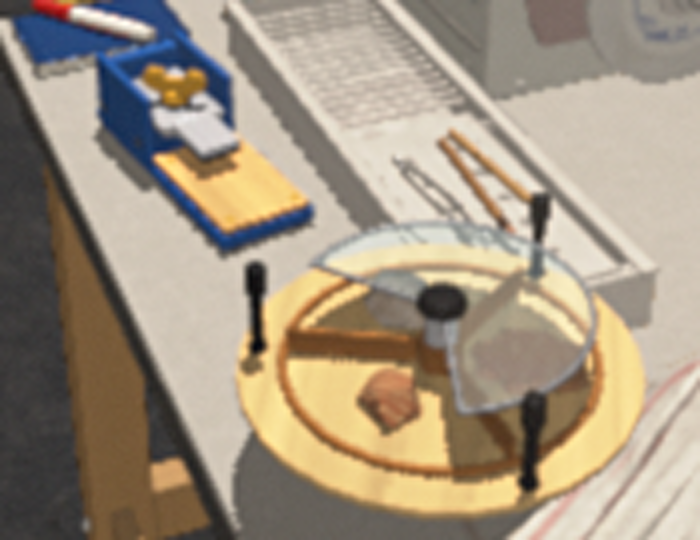

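The crops show the carousel cap at crop (630,192). The slab is under the cover at the far side (648,135), the lump is in the opening and the grey stone is at the left. The clamp points to the right, with its nut at (122,243). Next I fit both poses from these points.

Run:
```python
from h import *
import pickle
from scipy.optimize import least_squares as ls
a,b=pickle.load(open('s0.pkl','rb'))
T=lambda u,v:(180+u/4,180+v/4); S=lambda u,v:(160+u/4,170+v/4)
P=lambda q,x,y,z:(q[0]+x*np.cos(q[2])-y*np.sin(q[2]),q[1]+x*np.sin(q[2])+y*np.cos(q[2]),z)
def pol(rad,deg,z): return (rad*np.cos(np.radians(deg)),rad*np.sin(np.radians(deg)),z)
car=[(a,T(630,190),(0,0,.128)),(a,T(563,68),pol(.112,60,.130)),(a,T(778,190),pol(.112,300,.130)),(a,T(572,313),pol(.112,180,.130)),
(b,S(442,293),(0,0,.128)),(b,S(540,198),pol(.112,60,.137)),(b,S(533,396),pol(.112,300,.137)),(b,S(255,266),pol(.112,180,.137))]
cl=[(a,T(295,172),(-.152,-.037,.022)),(a,T(308,264),(-.152,.037,.022)),(a,T(32,208),(.071,-.040,.064)),(a,T(45,302),(.071,.040,.064)),
(a,T(122,243),(0,0,.072)),(b,S(312,210),(-.152,-.037,.022)),(b,S(222,240),(-.152,.037,.022)),(b,S(175,85),(0,0,.07))]
def fit(L,q0):
    f=lambda q:np.concatenate([np.array(proj(s,P(q,*X)))-p for s,p,X in L])
    o=ls(f,q0,loss='soft_l1'); print(o.x,np.degrees(o.x[2]));print(f(o.x).reshape(-1,2).round(1).tolist());return o.x
q=min((fit(car,[.3,-.05,np.radians(g)]) for g in(0,)),key=lambda x:0)
c0=ray(a,*T(122,243),.07);print(c0)
c=min([fit(cl,[c0[0],c0[1],g]) for g in(3.,-1.7)],key=lambda x:0)
# pieces
for n,uv,z in[('slab',(648,135),.084),('grey',(550,195),.095),('lump',(652,250),.09)]: 
    p=ray(a,*T(*uv),z);d=p[:2]-q[:2];print(n,p,np.hypot(*d),np.degrees(np.arctan2(d[1],d[0])))
for uv in[(548,268),(738,237)]:
    p=ray(a,*T(*uv),.117);d=p[:2]-q[:2];print('edge',np.hypot(*d),np.degrees(np.arctan2(d[1],d[0])))
for uv in[(217,205),(221,255)]: print('toe',ray(a,*T(*uv),.040), P(c,-.084,0,.04))
m=ray(a,147,245,.015);print('marker',m)
for g in (0,45,90,135,180):print(g,r.inverse_kinematics([q[0],q[1],.4],[180,0,g]))
```

```text
[ 0.48326852 -0.10158875 -0.52203137] -29.910194280143557
[[1.2, -0.5], [-0.2, -0.3], [-0.6, -0.2], [-0.9, -0.5], [-0.3, 0.3], [-0.1, -0.3], [0.1, 1.0], [-0.6, 0.6]]
[0.43732946 0.31038246 0.07      ]
[0.43943742 0.30862414 1.74033179] 99.71366645597212
[[0.5, 0.3], [0.6, -1.4], [0.4, -0.4], [0.3, 0.2], [0.5, -0.7], [-1.4, -1.7], [-0.3, -1.6], [-1.5, -1.5]]
[ 0.43943742  0.30862414 -4.54285351] -260.2863332317329
[[0.5, 0.3], [0.6, -1.4], [0.4, -0.4], [0.3, 0.2], [0.5, -0.7], [-1.4, -1.7], [-0.3, -1.6], [-1.5, -1.5]]
slab [ 0.53131663 -0.1251969   0.084     ] 0.053534715929634845 -26.16691675666349
grey [ 0.4795116  -0.04024596  0.095     ] 0.061457730416410464 93.50467929336654
lump [ 0.43620067 -0.12369102  0.09      ] 0.05199896335262148 -154.8460413790803
edge 0.09349118402142827 132.86548018341355
edge 0.09217192897957496 -113.77291176789565
toe [0.47186032 0.23325489 0.04      ] (np.float64(0.4536102807698701), np.float64(0.22582842399678923), 0.04)
toe [0.42974246 0.22907123 0.04      ] (np.float64(0.4536102807698701), np.float64(0.22582842399678923), 0.04)
marker [0.42266825 0.53299857 0.015     ]
0 [-1.58193119e+01 -1.12081380e+01  8.68473988e+01 -2.54444375e-14
  1.04360739e+02  7.41806881e+01]
45 [-1.58193119e+01 -1.12081380e+01  8.68473988e+01 -2.54444375e-14
  1.04360739e+02  2.91806881e+01]
90 [-15.81931192 -11.20813798  86.84739883   0.         104.36073915
 -15.81931192]
135 [-15.81931192 -11.20813798  86.84739883   0.         104.36073915
 -60.81931192]
180 [ -15.81931192  -11.20813798   86.84739883    0.          104.36073915
 -105.81931192]
```

Both fits agree to about 1 px. The carousel is at (0.483,-0.102) with θ=-30° and its opening at about 189.5°. The clamp nut is at (0.439,0.309) with the clamp x axis at 99.7°. I'll drag pin_c 140° clockwise.

```bash
cat >> h.py <<'E'
CAR=np.array([.4833,-.1016]); CL=np.array([.4394,.3086]); CA=99.7
def st(m=''):
    s=r.sense();print(m,round(s['clock'],2),s['tcp_pos'].round(4),s['orientation'].round(1),'F',s['contact_force'].round(1),'M',s['torque'].round(2),'op',round(s['opening'],4),'gf',round(s['gripper_force'],1))
def clw(x,y=0):
    a=np.radians(CA);return CL+[x*np.cos(a)-y*np.sin(a),x*np.sin(a)+y*np.cos(a)]
E
python3 - <<'E'
from h import *
pin=lambda f:CAR+.112*np.array([np.cos(np.radians(f)),np.sin(np.radians(f))])
f=-90.
r.reach([*pin(f),.36],[180,0,f+180]); st()
r.servo_line([*pin(f),.302],speed=.15); st()
r.grab(20); st('grab')
for f in np.linspace(-90,-230.5,8)[1:]:
    r.servo_line([*pin(f),.302],[180,0,f+180],speed=.12); st(f)
r.let_go(); r.servo_line([*pin(f),.36],speed=.2); st()
import pickle
a=snap('top');b=snap('side');pickle.dump((a,b),open('s1.pkl','wb'))
A=cv2.resize(a['frame'][180:275,180:380,::-1],None,fx=4,fy=4,interpolation=cv2.INTER_CUBIC)
cv2.imwrite('pics/d1.png',A)
E
```

```text
3.12 [ 0.4836 -0.213   0.3601] [180.   -0.   90.1] F [-0.2  1.1 -0.1] M [-0.05  0.02  0.03] op 0.0878 gf 0.0
 3.66 [ 0.4834 -0.2135  0.3024] [180.  -0.  90.] F [0.4 0.6 0.7] M [-0.1   0.07  0.  ] op 0.0878 gf 0.0
grab 4.79 [ 0.4833 -0.2136  0.302 ] [180.   0.  90.] F [ 1.2 -1.4 -1.1] M [-0.11 -0.06 -0.04] op 0.0134 gf 20.0
-110.07142857142857 5.29 [ 0.4448 -0.2067  0.302 ] [-180.    -0.    70.1] F [-0.8  1.8 -0.2] M [0.21 0.2  0.01] op 0.0132 gf 20.0
-130.14285714285714 5.79 [ 0.4114 -0.1873  0.302 ] [180.    0.   50.1] F [-1.8  1.2 -0.2] M [0.11 0.32 0.05] op 0.0134 gf 20.0
-150.21428571428572 6.29 [ 0.3862 -0.1577  0.302 ] [1.8e+02 1.0e-01 3.0e+01] F [-5.  -1.3  0. ] M [-0.19  0.95  0.1 ] op 0.0134 gf 20.0
-170.28571428571428 6.79 [ 0.3726 -0.1208  0.3019] [-180.     0.2    9.8] F [-8.8 -0.4  2. ] M [-0.11  1.63 -0.04] op 0.0132 gf 20.0
-190.35714285714286 7.3 [ 0.3725 -0.0813  0.3019] [-180.     0.3  -10.2] F [-12.7   2.1   5.7] M [ 0.36  2.39 -0.04] op 0.0131 gf 20.0
-210.42857142857144 7.81 [ 0.3862 -0.0436  0.3019] [-180.     0.5  -30.2] F [-14.6   8.3   6.3] M [ 1.42  2.59 -0.06] op 0.0134 gf 20.0
-230.5 8.31 [ 0.412  -0.0131  0.3019] [-179.9    0.5  -50.2] F [-10.9  12.6   3.8] M [ 2.22  1.99 -0.11] op 0.0135 gf 20.0
 9.96 [ 0.4122 -0.0152  0.3604] [-1.799e+02 -1.000e-01 -5.050e+01] F [ 0.1  0.4 -0.1] M [ 0.05  0.12 -0.06] op 0.0878 gf 0.0
```

View pics/d1.png

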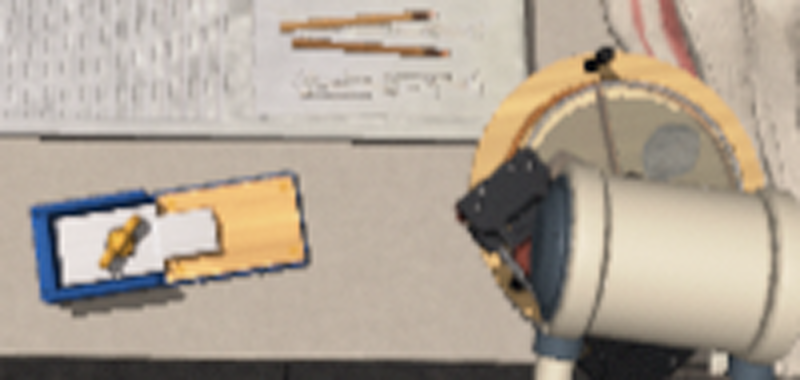

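The turntable turned as planned: pin_b is now at 9.5° and the slab's red shows in the opening under the gripper. The nut starts at about 40°, not 0, so I'll handle that when I get to it. Now I'll grasp the slab.

Run:
```python
from h import *
p=[.4282,-.1105]
r.reach([*p,.36],[180,0,9.5])
r.servo_line([*p,.290],speed=.2); st()
r.servo_line([*p,.260],speed=.08); st('down')
b=snap('side');
cv2.imwrite('pics/e1.png',cv2.resize(b['frame'][170:305,160:335,::-1],None,fx=4,fy=4,interpolation=cv2.INTER_CUBIC))
r.grab(25); st('grab')
r.servo_line([*p,.35],speed=.15); st('lift')
a=snap('side')
cv2.imwrite('pics/e2.png',np.hstack([cv2.resize(s['frame'][130:290,180:330,::-1],None,fx=2.6,fy=2.6,interpolation=cv2.INTER_CUBIC) for s in (b,a)]))
```

```text
11.71 [ 0.4282 -0.1103  0.2904] [-180.     0.     9.5] F [ 0.3 -0.6  0.3] M [-0.07  0.08  0.04] op 0.0881 gf 0.0
down 12.23 [ 0.4281 -0.1105  0.2594] [-180.     0.     9.5] F [-0.4  0.5 -0.3] M [-0.08  0.18 -0.04] op 0.0876 gf 0.0
grab 12.94 [ 0.4282 -0.1105  0.26  ] [180.   -0.    9.5] F [-0.9  0.5 -0.2] M [-0.11  0.13  0.02] op 0.0522 gf 25.0
lift 13.69 [ 0.4281 -0.1105  0.3489] [-1.8e+02  1.0e-01  9.5e+00] F [-0.2 -0.1 -0.4] M [-0.09  0.12  0.01] op 0.0525 gf 25.0
```

View pics/e2.png

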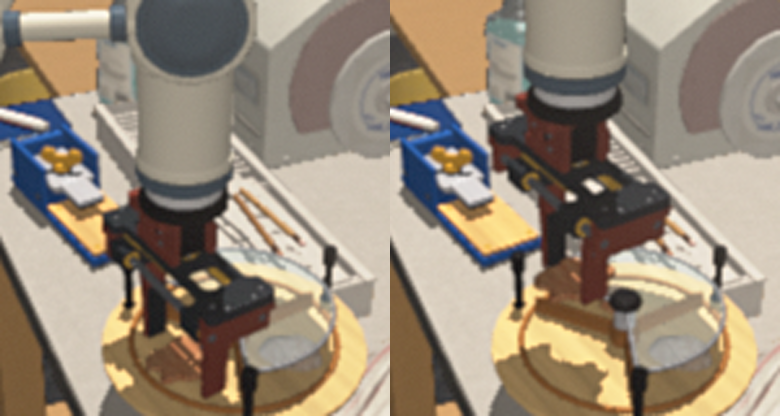

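The slab is held at 52 mm opening and level, with the lump and grey stone still in their bays. Next I'll lower it in front of the toe and slide it under.

Run:
```python
from h import *
r.reach([*clw(-.132),.33],[180,0,CA]); st('above')
r.servo_line([*clw(-.132),.225],speed=.2)
r.servo_line([*clw(-.132),.2078],speed=.06); st('low')
if abs(r.sense()['contact_force']).max()<6:
    for x in(-.112,-.0885):
        r.servo_line([*clw(x),.2078],speed=.07); st(x)
        if abs(r.sense()['contact_force']).max()>8: print('HIT');break
    else:
        r.servo_line([*clw(-.0885),.2065],speed=.04); st('set')
        s0=snap('side'); r.let_go(); st('open')
        r.servo_line([*clw(-.0885),.30],speed=.2); st('up')
        r.reach([*clw(-.0,.0)+np.array([0,-.22]),.36],[180,0,CA+90])
        a=snap('top');b=snap('side')
        import pickle;pickle.dump((a,b),open('s2.pkl','wb'))
        A=cv2.resize(a['frame'][215:260,180:270,::-1],(720,360),interpolation=cv2.INTER_CUBIC)
        B=cv2.resize(b['frame'][175:235,180:245,::-1],(260,240),interpolation=cv2.INTER_CUBIC)
        C=cv2.resize(s0['frame'][175:235,180:245,::-1],(260,240),interpolation=cv2.INTER_CUBIC)
        D=np.zeros((600,720,3),np.uint8);D[:360]=A;D[360:,:260]=B;D[360:,260:520]=C
        cv2.imwrite('pics/f1.png',D); st()
```

```text
above 14.87 [0.4617 0.1779 0.3296] [-180.     0.    99.6] F [-0.7  0.8 -0.7] M [-0.13  0.08  0.04] op 0.0524 gf 25.0
low 15.97 [0.4615 0.1785 0.2076] [-180.     0.    99.7] F [ 0.7  0.3 -1. ] M [-0.02  0.06  0.03] op 0.0531 gf 25.0
-0.112 16.41 [0.4581 0.1988 0.2079] [180.    0.   99.8] F [-0.6  0.5 -1.4] M [-0.09  0.06  0.02] op 0.0525 gf 25.0
-0.0885 16.89 [0.4542 0.2218 0.2078] [-180.     0.    99.8] F [-0.2 -0.1 -0.5] M [-0.08  0.05  0.01] op 0.0527 gf 25.0
set 17.14 [0.4544 0.2212 0.2066] [180.   -0.   99.7] F [0.3 0.3 0.6] M [ 0.04  0.04 -0.03] op 0.0526 gf 25.0
open 17.91 [0.4543 0.2214 0.2065] [180.   -0.   99.7] F [-0.3 -0.4 -0.4] M [-0.05 -0.03  0.01] op 0.0879 gf 0.0
up 18.52 [0.4542 0.2213 0.299 ] [-179.9    0.    99.7] F [ 1.  -0.7 -1. ] M [-0.06  0.01 -0.05] op 0.088 gf 0.0
 20.23 [0.4394 0.0888 0.3595] [ 180.    -0.  -170.3] F [-0.1 -0.6 -0.5] M [ 0.04 -0.   -0.03] op 0.0874 gf 0.0
```

View pics/f1.png

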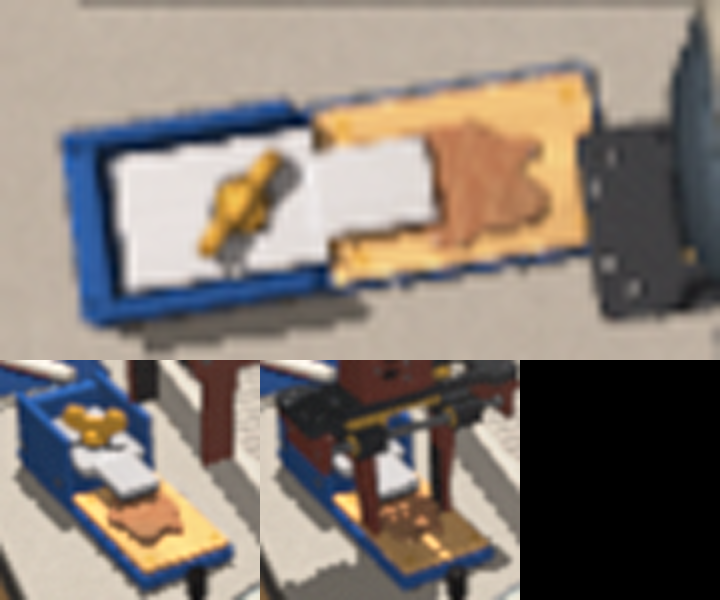

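The slab lies flat and in line, about 11 mm in front of the toe edge and about 4 mm off the centre line, both in tolerance. The wing tips at (278,160) and (205,250) show the nut already turned by some 45°. I'll compute the nut centre, then grip at 18°, which aligns the wings, and make the first long stroke.

```bash
cat >> h.py <<'E'
def nut(a,tip,c=None):  # tool pose with pinch axis at nut angle a (deg clockwise), fingertip height
    c=CL if c is None else c
    return [*c,tip+.182],[180,0,(CA+90-a+180)%360-180]
E
python3 - <<'E'
from h import *
import pickle
a,b=pickle.load(open('s2.pkl','rb'))
g=lambda u,v,z:ray(a,180+u/8,215+v/8,z)
p,q=g(278,160,.072),g(205,250,.072);d=(p-q)[:2]
print('nut',(p+q)/2,np.hypot(*d),'theta',(CA+90-np.degrees(np.arctan2(d[1],d[0])))%180)
a_=np.radians(CA);R=np.array([[np.cos(a_),np.sin(a_)],[-np.sin(a_),np.cos(a_)]])
for n,u,v,z in[('slab end',548,190,.0295),('slab top',460,122,.0295),('slab bot',450,245,.0295),('toe',438,180,.04)]: print(n,R@(g(u,v,z)[:2]-CL)*1000)
q6=r.sense()['joints'];print(q6)
for an in(18,100,195): 
    print(r.inverse_kinematics(*nut(an,.0672)))
E
```

```text
nut [0.43768444 0.31120596 0.072     ] 0.04716996375757064 theta 47.58382474337549
slab end [-123.91891445   12.77592114]
slab top [-91.13009609 -21.75529482]
slab bot [-79.01058974  29.25410546]
toe [-78.24638351   1.87273556]
[ 7.07379380e+00 -1.86986705e+01  9.71632536e+01  3.82164878e-03
  1.01580915e+02 -9.26194240e+01]
[ 31.45069794  -3.02391067  94.65286434   0.          88.37104633
 -50.24930206]
[ 3.14506979e+01 -3.02391067e+00  9.46528643e+01 -2.54444375e-14
  8.83710463e+01  3.17506979e+01]
[ 3.14506979e+01 -3.02391067e+00  9.46528643e+01 -2.54444375e-14
  8.83710463e+01  1.26750698e+02]
```

```bash
sed -i 's/CL=np.array(\[.4394,.3086\])/CL=np.array([.4380,.3103])/' h.py
python3 - <<'E'
from h import *
r.reach(*nut(18,.115)); st('above')
r.servo_line(nut(18,.0672)[0],speed=.12); st('down')
if abs(r.sense()['contact_force']).max()<6:
    r.grab(30); st('grab')
    s=r.sense(); print('align dev', s['opening'])
    if s['opening']<.014:
        for i,an in enumerate((45,75,105,135,165,195)):
            r.reach(*nut(an,.0672-.0022*(an-18)/177)); st(an)
            if abs(r.sense()['contact_force']).max()>40: print('STOP');break
E
```

```text
above 21.15 [0.4382 0.3099 0.2973] [-180.     0.   171.7] F [0.1 0.1 0.1] M [ 0.05  0.04 -0.02] op 0.0875 gf 0.0
down 21.7 [0.4383 0.3098 0.2497] [180.    0.  171.6] F [-0.8  0.2 -0. ] M [0.06 0.04 0.  ] op 0.0876 gf 0.0
grab 22.92 [0.4371 0.3134 0.2499] [ 1.794e+02 -1.000e-01  1.719e+02] F [-2.4 16.4 -2.1] M [2.99 0.43 0.1 ] op 0.0072 gf 30.0
align dev 0.007244239165071932
45 23.44 [0.4375 0.3149 0.2495] [179.2  -0.4 144.9] F [ 2.8 26.  -6.9] M [ 4.58 -0.47  0.21] op 0.0074 gf 30.0
75 24.01 [0.4386 0.3161 0.2489] [179.2  -0.8 115. ] F [ 12.4  34.5 -15. ] M [ 6.07 -2.07  0.21] op 0.0074 gf 29.9
105 24.57 [0.4389 0.3153 0.2496] [179.6  -1.   84.9] F [11.  28.5 -9.6] M [ 5.04 -1.93  0.08] op 0.0067 gf 42.6
135 25.14 [0.4402 0.3154 0.2491] [180.   -1.3  54.9] F [ 19.8  30.9 -15.5] M [ 5.43 -3.49  0.14] op 0.0066 gf 42.5
165 25.71 [0.4414 0.3143 0.2487] [-179.6   -1.3   24.8] F [ 26.9  26.7 -17.2] M [ 4.64 -4.44  0.11] op 0.0063 gf 36.1
195 26.27 [0.4411 0.3126 0.2483] [-179.3   -0.8   -5.3] F [ 22.2  15.9 -12.6] M [ 2.9  -3.83  0.01] op 0.0048 gf 30.2
```

Run:
```python
from h import *
a=snap('top');b=snap('side')
A=cv2.resize(a['frame'][205:265,185:255,::-1],(420,360),interpolation=cv2.INTER_CUBIC)
B=cv2.resize(b['frame'][155:225,170:240,::-1],(360,360),interpolation=cv2.INTER_CUBIC)
cv2.imwrite('pics/g1.png',np.hstack([A,B])); st()
```

```text
26.38 [0.4411 0.3125 0.2482] [-179.3   -0.8   -5.3] F [ 21.4  16.5 -12. ] M [ 2.94 -3.75  0.04] op 0.0048 gf 30.2
```

View pics/g1.png

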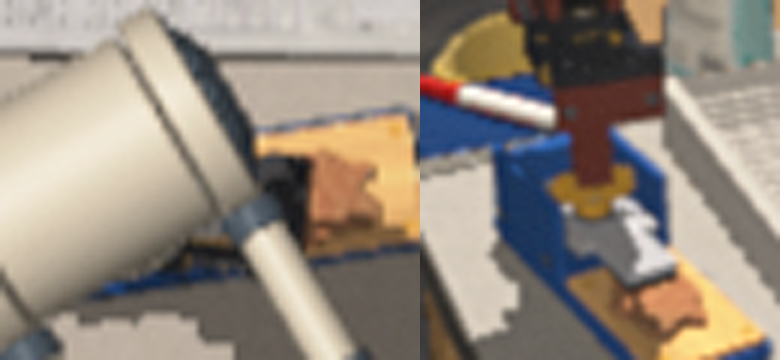

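The first stroke worked and the wings now sit at about 195°. Tip positions under load put the nut's true centre near (0.4404,0.3148). I'll re-centre, release, regrasp half a turn back and do the second stroke.

```bash
sed -i 's/CL=np.array(\[.4380,.3103\])/CL=np.array([.4404,.3148])/' h.py
python3 - <<'E'
from h import *
r.servo_line(*nut(195,.0660),speed=.05); st('recentre')
r.let_go(); r.servo_line(nut(195,.084)[0],speed=.1); st('free')
r.reach(*nut(15,.084)); st('back')
r.servo_line(nut(15,.0652)[0],speed=.08); st('down')
r.grab(30); st('grab')
for an in(35,55,75,90):
    r.reach(*nut(an,.0652-.0017*(an-15)/75)); st(an)
E
```

```text
recentre 26.62 [0.4425 0.3148 0.248 ] [-179.9   -0.4   -5.4] F [13.2  3.1 -7.2] M [ 0.45 -2.31 -0.03] op 0.0052 gf 30.0
free 28.27 [0.4406 0.315  0.2672] [-1.799e+02 -1.000e-01 -5.300e+00] F [-0.4  0.2  0.3] M [ 0.02  0.15 -0.03] op 0.0876 gf 0.0
back 30.93 [0.4404 0.3148 0.2659] [-180.    -0.   174.7] F [ 0.2 -0.2 -0.2] M [ 0.05  0.01 -0.02] op 0.0881 gf 0.0
down 31.31 [0.4401 0.3146 0.2459] [-1.799e+02 -1.000e-01  1.747e+02] F [-0.6  0.1  0.6] M [-0.01 -0.04  0.02] op 0.0879 gf 0.0
grab 32.56 [0.4404 0.3151 0.2474] [179.9   0.  174.7] F [-0.3  2.4 -0.1] M [ 0.58 -0.09  0.02] op 0.0062 gf 33.0
35 32.98 [0.4404 0.3154 0.247 ] [179.9  -0.  154.9] F [ 1.3  5.2 -0.6] M [ 0.9  -0.21  0.04] op 0.0062 gf 35.8
55 33.41 [0.4405 0.3158 0.2467] [ 1.798e+02 -1.000e-01  1.350e+02] F [ 1.4  7.9 -1.7] M [ 1.34 -0.33  0.03] op 0.0061 gf 35.5
75 33.83 [0.4407 0.3162 0.2463] [179.7  -0.2 115. ] F [ 4.1 10.4 -1.6] M [ 1.78 -0.65  0.07] op 0.0062 gf 35.3
90 34.19 [0.4409 0.3165 0.2461] [179.7  -0.3 100. ] F [ 5.3 12.6 -3.5] M [ 2.08 -0.96  0.08] op 0.006 gf 35.5
```

Run:
```python
from h import *
r.grab(3); st('soft')
p=nut(90,.0635)[0]
r.servo_line([p[0],p[1]+.001,.262],speed=.04); st('slid')
r.let_go(); r.servo_line([*p[:2],.33],speed=.2)
r.reach([.42,.06,.36],[180,0,100]); st()
a=snap('top');b=snap('side')
A=cv2.resize(a['frame'][215:260,185:265,::-1],(480,270),interpolation=cv2.INTER_CUBIC)
B=cv2.resize(b['frame'][170:235,175:245,::-1],(291,270),interpolation=cv2.INTER_CUBIC)
cv2.imwrite('pics/g2.png',np.hstack([A,B]))
```

```text
soft 34.41 [0.4409 0.3161 0.2465] [179.8  -0.2 100. ] F [ 4.4  9.2 -1.2] M [ 1.67 -0.66  0.06] op 0.0075 gf 6.3
slid 34.98 [0.4404 0.3156 0.262 ] [-180.     0.    99.7] F [ 0.2 -0.2  0. ] M [-0.07  0.    0.04] op 0.0003 gf 0.0
 37.85 [0.4201 0.0605 0.3592] [-179.9   -0.   100. ] F [-0.3 -0.1  0.6] M [-0.05  0.09  0.02] op 0.0876 gf 0.0
```

View pics/g2.png

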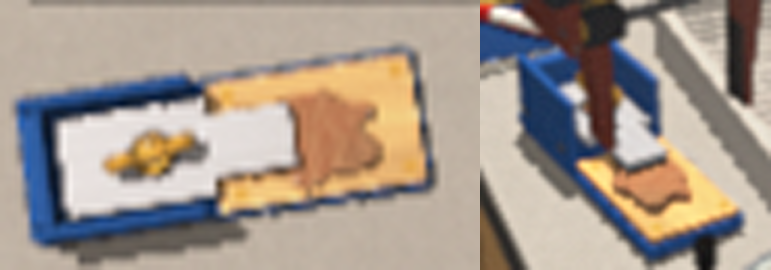

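The final look shows the wings at about 263° (4.6 rad, which is in the firm range). The slab is flat and in line under the toe, and the arm is clear, so I'm handing in.

```bash
python3 -c "
from h import *
print(r.hand_in())"
```

```text
the job is handed in; nothing more can be done
None
```

I handed the job in at about 38 s: the slab lies flat under the strap's toe with the wing nut at about 4.6 rad (from the last picture; clamp force not measured), both rough stones are still in the carousel, and the arm never went near the jar or marker.

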